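Set out the knock box beside the espresso machine with a tape measure

ROBOT

A 7-joint arm with a two-finger parallel gripper is mounted at the origin on the work surface. World frame = base frame: x ahead of the robot, y to its left, z up, the work surface at z = 0. Lengths are in m, angles in rad, forces in N, time in s.
With the tool pointing down it reaches from about 0.4 to 0.9 m from the base axis. Payload 5.6 kg.
Tool frame: the origin (TCP) lies midway between the tips of the shut fingers; the grasp point (between the pads) lies 19 mm behind it; z points along the fingers, y is the line along which they close (so a half turn about z gives the same grasp; the last joint's range is limited). The gripper opens to 92 mm and grips with 3 to 60 N. Pads are 20 mm wide; open, the fingers measure 128 mm over their backs; the gripper's body (75 mm by 189 mm) begins 69 mm behind the grasp point.
Start: joints at [-0.043, 0.468, -0.012, 1.603, 0.006, 1.071, -0.056], TCP at [0.65, -0, 0.215] pointing down, gripper open.
Joint ranges: [-2.53, 2.53], [-0.31, 2.02], [-1.57, 1.55], [0.28, 2.44], [-1.29, 4.43], [0.15, 1.84], [-2.92, 2.92]. Speed limits (rad/s): [2.57, 2.57, 3.14, 3.14, 3.14, 3.14, 3.14].

INTERFACE

Orientations are given as a unit quaternion [w, x, y, z].
In Python, from rig import r gives the robot as it stands.
- The arm moves only by the tool jog_arm, never from a script. Its argument "targets" is text: rows parted by semicolons, each of 7 numbers parted by spaces: the shift along the world's x, y, z in units of 40 cm (1.0 is 40 cm), then the turn, a rotation vector about the world's x, y, z in units of 30 degrees (1.0 is 30 degrees), then the closure, from -1 (fully open) to 1 (shut). A call has 1 to 8 rows; each row is the pose to reach, as a shift and turn from the pose commanded when the call began; what a row does not reach only later rows make up. A row lasts 1/12 s, in which the tool goes at most 41.7 mm and 7.16 degrees, less where a joint would pass 70% of its speed; a pose out of reach is approached as far as the arm can. A call with a number of a shift or a turn outside -1 to 1 is refused whole. A call with a gripper value outside its range is refused whole. The fingers move at their own pace and stop on an object; "force" is the grip in N (left out, the last holds). Time passes only in rows, so rows that repeat a pose let the fingers close. It gives the time, the measured TCP pose, the force, the opening and the grip force at its end, in the units of the state.
- r.read_state(): the state, without advancing time (a new reading comes with each control period).
- r.grab_frame(name): name is "scene" or "side" or "wrist"; returns a dict with "img" (400x640x3 uint8, red, green, blue), "z_map" (400x640 float32, m along the optical axis (not along the pixel's ray), 0 where there is no reading), "vertical_fov" (degrees; the focal length in pixels is half the picture's height over the tangent of half this angle, whatever the lens; pixels are square), "cx", "cy" (the principal point, pixels), "dist" ([k1, k2, p1, p2, k3] as OpenCV has them; the pictures are not rectified), "T" (4x4, takes a point from camera to world coordinates); the wrist camera has in their place "mount" (4x4, takes a point from camera to tool coordinates, whose origin is the TCP and whose axes are the flange's). Camera axes: x right, y up, looking along -z (the intrinsics and any distortion apply to the point x, -y, -z); pixel columns grow to the right and rows downward; lengths in m; the calibration is good to about 2 mm. A picture is of the moment at which its call begins: read the wrist's pose just before it.
- r.sign_off(): hands the job in; it is judged then, once.
Trained networks look in the newest picture that a camera, given by its name, has taken for a name from the list of things; names that differ only in an ending like _2 or _b are one class to them, and where a whole thing is asked for, a point or a joint stands for the part that bears it (a point fixed in the world has none). Each returns a list of dicts, best first, with "p" (0 to 1); they miss things now and then, are a little off and sometimes report something else, mostly with a low value. They report only what shows in the picture. A call takes as long as a camera call. They do not tell look-alikes from the thing itself.
- r.recognise(query, camera): "rect" ([left, top, right, bottom] in pixels, round what is visible of it).
- r.mark_of(query, camera): "location" ([column, row] in pixels: a listed point, or the origin of a listed thing).
The state is a dict: "clock": time; "joint_pos": joint angles; "qd": joint speeds; "joint_efforts": joint torques, N m; "tcp_pos": TCP position; "tcp_rot": TCP orientation; "force": force on the tool from outside, world axes, zero at the start; "wrist_torque": the same for the moment, N m; "opening": finger opening in m; "finger_force": force on a finger pad.
Only numpy, scipy, OpenCV 4.12 (cv2) and the standard library are available. Lean on these libraries where they do the work, as an engineer would, in place of code of your own. Each camera call takes 0.05 s, during which the arm holds its last target. There are 200 camera calls.

TASK

Set the knock box 180 mm clear of the espresso machine's side panel: the yellow tape measure stands with its back against the panel and its case is 80 mm long, so pull its sprung blade out until it shows 100 mm (red line at the mouth) and let go - the tape locks itself. Then slide the knock box over the counter until its side rests squarely against the blade's end hook without pushing the blade back in, and finally press the red release on top of the tape so that the blade runs all the way home. Leave the knock box standing where you set it and do not disturb the other things on the counter.

Things in the scene. Friction and masses are not known exactly. Their poses are not given: they have to be found in the camera images.
- side_panel (a point): A point on the flat side panel of the espresso machine (fixed, on the left), 50 mm above the counter. The panel is upright, parallel to the tape's y axis, and the machine beside the tape is its drip tray, 117 mm high; its tall body (400 mm) begins 30 mm or more beyond the tape, away from the robot.
- tape: Yellow tape measure with black rubber trim, standing with its back against the machine's side panel (held there, it does not move). Case 80 mm long (x), 43 mm wide (y), 63 mm high. Origin: centre of its underside. The blade leaves the mouth at x = -40 mm along -x, straight away from the panel, which is at x = +40 mm. A point 180 mm from the panel is at x = -140 mm.
- blade (a joint): Blade length out in m, mouth to outer face of end hook; 0 is home (hook in the mouth), 0.130 the end, left 0.05 to 0.07 out. Blade 26 mm wide, top 11 mm up, a red line at 100 mm that shows at the mouth when 100 mm is out. Sprung inwards (2.5 N) with an automatic lock: pull it out with 6 to 12 N, it stays when let go; 2 to 6 N on the hook drives it in; the release lets it run home within 1 s.
- hook (a point): Middle of the upper tab of the steel end hook, on its outer face (away from the case), 20 mm above the counter. The hook is an upright plate 3 mm thick, 32 mm wide, 3 to 30 mm above the counter, across the blade's end; the tab rises 19 mm above the blade. Fingertips fit behind it, between tab and case, or can pinch its side edges from above.
- release (a joint): Travel of the red release downwards in m: 0 at rest, 0.005 fully pressed. Its spring pushes up: it starts to move at about 3 to 7 N and is fully down at 9 N; hold it down (3 to 5 mm) until the blade is home.
- release_top (a point): Centre of the top of the red release, an 18 x 18 mm button on top of the tape, 65 mm from the panel and 71 mm above the counter when at rest.
- knockbox: Stainless steel knock box, open on top, 150 mm (its x) x 170 mm (its y) x 100 mm high, walls 5 mm, 0.75 kg, loose on the counter. A 25 mm rubber-sleeved bar crosses it along y on its middle, the bar's axis 85 mm above the counter. Origin: centre of its underside. The +x face is the one that faces the tape and must come to the hook.
- near_a (a point): Point at y = +60 mm on the knock box's near (+x) face, 30 mm above the counter.
- near_b (a point): Point at y = -60 mm on the knock box's near (+x) face, 30 mm above the counter.
- milk_jug: Steel milk jug, 84 mm across and 110 mm high, handle on its -y side. Origin: centre of its underside. Leave it alone.
- tamper: Black-handled tamper, base 58 mm across, 86 mm high. Origin: centre of its underside. Leave it alone.
- portafilter: Portafilter lying on the counter, 220 mm long along x, basket at +x, 45 mm high. Leave it alone.
- saucer: White saucer, 144 mm across, 13 mm high. Origin: centre of its underside. Leave it alone.
- cup: White cup on the saucer, 84 mm across, 62 mm high, handle to +y. Leave it alone.
- syrup: Amber syrup bottle, 68 mm across, 240 mm high. Leave it alone.
- bean_tin: Dark coffee tin, 100 mm across, 130 mm high. Leave it alone.
- scale: Flat black counter scale, 150 x 120 x 25 mm. Leave it alone.
Not all that is in view belongs to the job. Of the things that look like the knockbox, take the one that is farthest from the robot's base at the start.

How it is judged:
By the outcome, as a careful person would: the job done as asked, in the order asked, and still so for the second after the job is handed in, with the robot touching nothing.
It also fails if it takes over 69 s, if anything falls off the work surface, if the arm or the gripper's body presses on something with over 40 N, if the wrist force passes 120 N, or if a joint passes its speed limit or range.

## Working session

There is one attempt and no reset: what is moved stays moved. The work goes in short steps, Python scripts to look and compute and a tool call to move; the robot and the scene stay as the last step left them, time stands still between calls to the robot, and variables do not carry over. Pictures are saved under pics/ and viewed, at most 10 in all, crops included, and the job is handed in when it is done.

Besides the shell and the picture viewer there is one more tool, called after "Request:" as a command line: name --argument value ..., lists and objects as JSON in quotes. jog_arm: Moves the arm, as the interface text tells. Shifts and turns lie within -1 to 1; 1 stands for 40 cm of shift or 30 degrees of turn. Its arguments: {"type":"object","properties":{"targets":{"type":"string"},"force":{"type":"number"}},"required":["targets"]}

```bash
ls; mkdir -p pics; cat > h.py <<'E'
import numpy as np, cv2
from rig import r
from scipy.spatial.transform import Rotation as R
def cam(name):
    s=r.read_state(); f=r.grab_frame(name)
    if 'T' in f: T=np.array(f['T'])
    else:
        q=s['tcp_rot']; T=np.eye(4); T[:3,:3]=R.from_quat([q[1],q[2],q[3],q[0]]).as_matrix(); T[:3,3]=s['tcp_pos']; T=T@np.array(f['mount'])
    h=f['img'].shape[0]; fl=h/2/np.tan(np.radians(f['vertical_fov'])/2)
    f['K']=np.array([[fl,0,f['cx']],[0,fl,f['cy']],[0,0,1.]]); f['TT']=T; return f
def ray(f,uv):
    p=cv2.undistortPoints(np.array(uv,float).reshape(-1,1,2),f['K'],np.array(f['dist'],float)).reshape(-1,2)
    return np.c_[p[:,0],-p[:,1],-np.ones(len(p))]
def onz(f,uv,z):
    d=ray(f,uv)@f['TT'][:3,:3].T; o=f['TT'][:3,3]; return o+d*((z-o[2])/d[:,2])[:,None]
def depth(f,uv):
    uv=np.array(uv).reshape(-1,2); d=ray(f,uv); z=np.array([f['z_map'][int(round(v)),int(round(u))] for u,v in uv])
    return (d*z[:,None])@f['TT'][:3,:3].T+f['TT'][:3,3]
def proj(f,P):
    P=np.array(P).reshape(-1,3); c=(P-f['TT'][:3,3])@f['TT'][:3,:3]; c=c*[1,-1,-1]
    return cv2.projectPoints(c,np.zeros(3),np.zeros(3),f['K'],np.array(f['dist'],float))[0].reshape(-1,2)
def save(f,n,box=None,s=1):
    im=f['img'][:,:,::-1]
    if box: im=im[box[1]:box[3],box[0]:box[2]]
    cv2.imwrite('pics/'+n+'.png',cv2.resize(im,None,fx=s,fy=s,interpolation=cv2.INTER_CUBIC))
def cloud(f):
    v,u=np.nonzero(f['z_map']>0); uv=np.c_[u,v]; d=ray(f,uv)*f['z_map'][v,u][:,None]
    return uv,d@f['TT'][:3,:3].T+f['TT'][:3,3],f['img'][v,u]
E
python3 - <<'E'
from h import *
np.set_printoptions(precision=4,suppress=True)
for c in ['scene','side']:
    f=cam(c); save(f,c+'0'); print(c,f['TT'][:3,3])
    for q in ['knockbox','tape','hook','release_top','side_panel','near_a','near_b']:
        for d in r.mark_of(q,c)[:3]:
            uv=np.array(d['location']); print(q,round(d['p'],2),uv.round(1), depth(f,np.clip(uv,0,[639,399])))
    print([ (d['p'],d['rect']) for d in r.recognise('knockbox',c)])
print(r.read_state())
E
```

```text
pics
scene [ 1.42   -0.2836  0.9527]
knockbox 0.64 [344.5 235.5] [[ 0.6541 -0.0381  0.0973]]
knockbox 0.63 [355.5 300.2] [[ 0.8068 -0.0565  0.0423]]
knockbox 0.6 [395.3 138. ] [[0.2587 0.2507 0.0642]]
tape 0.93 [438.8 210.6] [[0.5742 0.2604 0.0312]]
tape 0.63 [460.1 241.2] [[0.6853 0.2717 0.0192]]
hook 0.71 [408.6 214.7] [[0.5594 0.1776 0.0232]]
hook 0.52 [407.6 185. ] [[0.443  0.2219 0.0253]]
release_top 0.35 [437.  195.8] [[0.5529 0.2588 0.0685]]
side_panel 0.8 [458.4 193.1] [[0.5513 0.3255 0.0611]]
near_a 0.96 [380.7 240.9] [[0.6635 0.0552 0.0605]]
near_a 0.94 [373.3 122.8] [[0.6884 0.0034 0.4382]]
near_a 0.92 [251.7 180.5] [[ 0.3315 -0.2245  0.0542]]
near_b 0.96 [380.7 240.9] [[0.6635 0.0552 0.0605]]
near_b 0.94 [373.3 122.8] [[0.6884 0.0034 0.4382]]
near_b 0.92 [251.7 180.5] [[ 0.3315 -0.2245  0.0542]]
[(0.9, [379.2, 99.2, 429.3, 156.4]), (0.59, [241.9, 140.0, 317.6, 209.4]), (0.55, [313.4, 187.8, 379.7, 264.6])]
side [0.0438 0.7297 0.9182]
knockbox 0.83 [379.2 222.8] [[ 0.2818 -0.0657  0.0657]]
knockbox 0.73 [284.9 219.3] [[0.5149 0.0769 0.0952]]
knockbox 0.67 [364.6 356.8] [[0
[... 599 characters left out ...]

near_b 0.93 [353.  314.5] [[0.2222 0.2389 0.0556]]
[(0.85, [318.3, 296.7, 410.2, 400.0]), (0.74, [245.1, 174.5, 326.1, 249.4]), (0.67, [348.0, 182.3, 413.9, 239.9])]
{'clock': 0.9, 'joint_pos': array([-0.043 ,  0.4675, -0.0116,  1.6027,  0.006 ,  1.0714, -0.0563]), 'qd': array([ 0.0008,  0.0015, -0.0013,  0.0006, -0.0015,  0.0012, -0.0008]), 'joint_efforts': array([  0.0007, -52.0401,  -0.0118, -24.4054,  -0.0566,   0.0113,
        -0.    ]), 'tcp_pos': array([ 0.65  , -0.0001,  0.2146]), 'tcp_rot': array([ 0.    ,  0.7071,  0.7071, -0.    ]), 'force': array([-0.042 , -1.0338,  0.3907]), 'wrist_torque': array([ 0.0118, -0.052 ,  0.0071]), 'finger_force': 0.0, 'opening': 0.09171839993088196}
```

View pics/scene0.png

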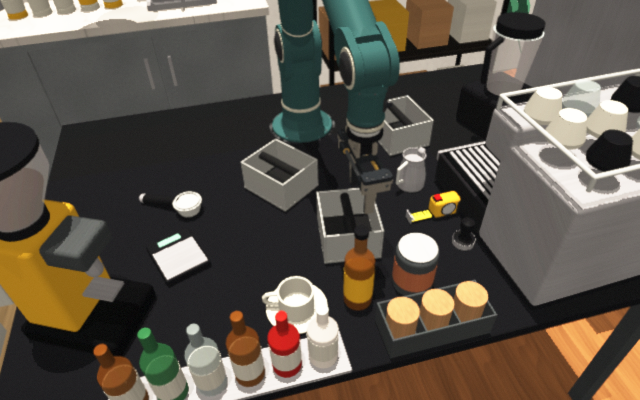

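View pics/side0.png

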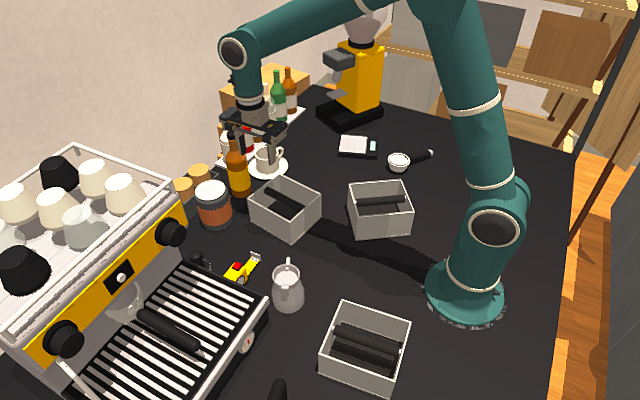

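The scene picture has three look-alike boxes: (348,225), (280,173) and (405,122). The one at (348,225), under the gripper and next to the syrup bottle, lies farthest from the base. The tape is at (445,205) with its blade end at (412,216). The jug (411,170), syrup (358,275) and tin (415,262) are nearby.

```bash
python3 - <<'E'
from h import *
np.set_printoptions(precision=4,suppress=True)
fs=cam('scene'); fd=cam('side'); fw=cam('wrist')
save(fs,'crop_box',(300,150,480,300),4); save(fw,'wrist0')
C=[cloud(f)for f in(fs,fd)]
P=np.r_[C[0][1],C[1][1]]; I=np.r_[C[0][2],C[1][2]].astype(int); np.savez('c.npz',P=P,I=I)
# topdown colour map, 1.5mm/px, x up, y left ; x .3-.95, y -.3..0.45
W=np.zeros((433,500,3),np.uint8); o=np.argsort(P[:,2]); p=P[o]; i=I[o]
m=(p[:,2]<.3)&(p[:,2]>-.02)&(p[:,0]>.3)&(p[:,0]<.95)&(p[:,1]>-.3)&(p[:,1]<.45)
v=((.95-p[m,0])/.0015).astype(int).clip(0,432);u=((.45-p[m,1])/.0015).astype(int).clip(0,499)
W[v,u]=i[m][:,::-1]+20
W=cv2.dilate(W,np.ones((2,2)))
for k in range(0,500,67): cv2.putText(W,'%.2f'%(.45-k*.0015),(k,10),0,.3,(0,255,255)); 
for k in range(0,433,67): cv2.putText(W,'%.2f'%(.95-k*.0015),(0,k+5),0,.3,(0,255,255))
cv2.imwrite('pics/top.png',cv2.resize(W,None,fx=1.38,fy=1.38))
# rim of box
m=(abs(P[:,2]-.1)<.006)&(P[:,0]>.5)&(P[:,0]<.78)&(P[:,1]>-.16)&(P[:,1]<.1)&(I.min(1)>80)
print(m.sum(),P[m].min(0),P[m].max(0)); print(cv2.minAreaRect(P[m][:,:2].astype(np.float32)))
# yellow
hsv=cv2.cvtColor(I.astype(np.uint8)[None],cv2.COLOR_RGB2HSV)[0]
y=(hsv[:,0]>20)&(hsv[:,0]<35)&(hsv[:,1]>150)&(hsv[:,2]>90)&(P[:,0]>.45)&(P[:,0]<.7)&(P[:,1]>.1)&(P[:,1]<.33)
for a,b in((.003,.018),(.03,.057),(.057,.068)):
    q=P[y&(P[:,2]>a)&(P[:,2]<b)]; print(a,len(q),q.min(0),q.max(0),cv2.minAreaRect(q[:,:2].astype(np.float32)))
rd=((hsv[:,0]<6)|(hsv[:,0]>174))&(hsv[:,1]>150)&(P[:,0]>.45)&(P[:,0]<.7)&(P[:,1]>.1)&(P[:,1]<.33)
q=P[rd&(P[:,2]>.067)];print('red',len(q),q.mean(0),cv2.minAreaRect(q[:,:2].astype(np.float32)))
# panel: points with z .03-.1 
E
```

```text
500 [ 0.5003 -0.09    0.094 ] [0.7434 0.085  0.104 ]
((0.6194648146629333, -0.00845152884721756), (0.15523365139961243, 0.2599313259124756), 82.05997467041016)
0.003 233 [0.5322 0.1779 0.0032] [0.5753 0.2668 0.0167] ((0.5535323619842529, 0.22407709062099457), (0.03316754847764969, 0.0901118591427803), 7.6499176025390625)
0.03 76 [0.5179 0.2445 0.0302] [0.5755 0.325  0.057 ] ((0.5513898730278015, 0.28617915511131287), (0.052274808287620544, 0.08534103631973267), 10.587228775024414)
0.057 321 [0.5318 0.2434 0.057 ] [0.5771 0.3224 0.0664] ((0.5545335412025452, 0.28286081552505493), (0.0452013835310936, 0.07901757955551147), 0.4061063230037689)
red 63 [0.5534 0.2593 0.0707] ((0.5532928109169006, 0.25885170698165894), (0.02084481529891491, 0.023149868473410606), 89.6640625)
```

View pics/crop_box.png

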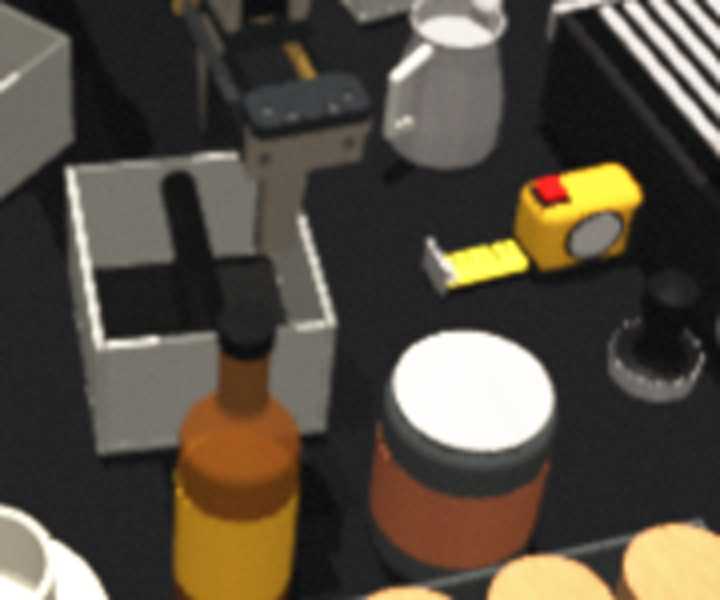

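View pics/top.png

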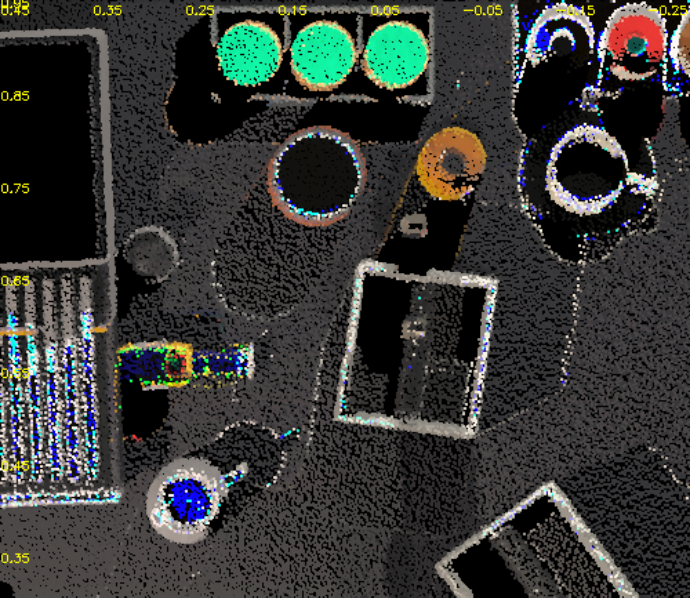

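The crop confirms the choice: an open steel box with a dark bar, next to the syrup bottle. The tape is on its tape-facing side with the blade pointing at it. The top map shows box centre near (0.575, 0), tape axis x≈0.554, and the box yawed by about 8–10°.

Next I move over the hook with the fingers shutting, and look through the wrist camera.

Request:
jog_arm --targets "-0.08 0.08 0 0 0 0 1; -0.16 0.16 0 0 0 0 1; -0.22 0.24 0 0 0 0 1; -0.225 0.32 0 0 0 0 1; -0.225 0.4 0 0 0 0 1; -0.225 0.45 0 0 0 0 1; -0.225 0.45 0 0 0 0 1; -0.225 0.45 0 0 0 0 1" --force 30

```text
clock: 1.72
tcp_pos: [0.5597, 0.1811, 0.2146]
tcp_rot: [0.0, 0.706, 0.708, -0.0]
force: [0.0, -1.1, -0.4]
opening: 0.0406
finger_force: 0.0
```

```bash
cat > m.py <<'E'
from h import *
np.set_printoptions(precision=4,suppress=True)
def fitline(q): # y = a + b*(x-.55), robust
    x=q[:,0]-.55;y=q[:,1];m=np.ones(len(x),bool)
    for _ in range(6):
        b,a=np.polyfit(x[m],y[m],1);e=abs(y-a-b*x);m=e<max(.0015,1.5*np.median(e))
    return a,b,m.sum()
E
python3 - <<'E'
from m import *
f=cam('wrist'); save(f,'wrist1'); print(np.array(f['mount']),f['K'][0,0])
fs=cam('scene');fd=cam('side')
for n,g in(('w',f),('s',fs),('d',fd)):
    uv,P,I=cloud(g); hsv=cv2.cvtColor(I[None],cv2.COLOR_RGB2HSV)[0]
    np.savez('c_%s.npz'%n,P=P,I=I)
    w=(abs(P[:,0]-.55)<.15)&(P[:,1]>0)&(P[:,1]<.36)
    # panel
    m=w&(P[:,2]>.02)&(P[:,2]<.1)&(abs(P[:,1]-.325)<.012)
    m2=m&((P[:,0]<.525)|(P[:,0]>.58))
    if m2.sum()>20: print(n,'panel',m2.sum(),fitline(P[m2]))
    y=w&(hsv[:,0]>20)&(hsv[:,0]<35)&(hsv[:,1]>140)
    q=P[y&(P[:,2]>.055)&(P[:,2]<.068)]
    if len(q)>10: print(n,'case',len(q),np.percentile(q,[1,99],axis=0).ravel(),cv2.minAreaRect(q[:,:2].astype(np.float32)))
    rd=w&((hsv[:,0]<6)|(hsv[:,0]>174))&(hsv[:,1]>150)&(P[:,2]>.066)
    if rd.sum()>5: print(n,'red',rd.sum(),P[rd].mean(0))
    q=P[y&(P[:,2]>.006)&(P[:,2]<.016)]
    if len(q)>10: print(n,'blade',len(q),np.percentile(q,[1,99],axis=0).ravel())
    q=P[w&(P[:,2]>.016)&(P[:,2]<.032)&(P[:,1]<.195)&(P[:,1]>.15)&(abs(P[:,0]-.553)<.03)]
    if len(q)>5: print(n,'hook',len(q),np.median(q,0),fitline(q))
    q=P[(P[:,2]>.05)&(P[:,2]<.12)&(abs(P[:,0]-.43)<.08)&(abs(P[:,1]-.22)<.09)]
    if len(q)>10: print(n,'jug',np.percentile(q,[1,99],axis=0).ravel())
    q=P[(P[:,2]>.096)&(P[:,2]<.103)&(P[:,0]<.68)&(P[:,0]>.48)&(P[:,1]>-.09)&(P[:,1]<.095)]
    if len(q)>10: print(n,'rim',len(q),cv2.minAreaRect(q[:,:2].astype(np.float32)))
print(r.read_state())
E
```

```text
[[-0.0002  0.9639  0.2663  0.0747]
 [ 1.      0.0004 -0.001  -0.0012]
 [-0.001   0.2663 -0.9639 -0.1706]
 [ 0.      0.      0.      1.    ]] 284.70162335160705
w panel 3944 (np.float64(0.32447368741343247), np.float64(0.039521021987019005), np.int64(3822))
w case 2116 [0.532  0.2456 0.0556 0.5713 0.3215 0.0649] ((0.5520530343055725, 0.28403186798095703), (0.0406520813703537, 0.07896921783685684), 2.1315717697143555)
w red 288 [0.5525 0.2595 0.0717]
w blade 804 [0.5414 0.1831 0.0099 0.5676 0.2417 0.0134]
w hook 108 [0.5558 0.1792 0.029 ] (np.float64(0.17897618829141582), np.float64(0.04606310747111629), np.int64(93))
w jug [0.3729 0.1893 0.0519 0.442  0.2835 0.1132]
w rim 1389 ((0.5503438711166382, 0.027853306382894516), (0.15508879721164703, 0.11228394508361816), 7.705848693847656)
s panel 1075 (np.float64(0.32409655603408283), np.float64(0.04585506384359347), np.int64(762))
s case 180 [0.5349 0.2475 0.0552 0.5769 0.3201 0.0652] ((0.5556647777557373, 0.2834331691265106), (0.044239770621061325, 0.07753132283687592), 7.154111385345459)
s red 25 [0.5576 0.2558 0.0702]
s blade 135 [0.541
[... 781 characters left out ...]
 jug [0.3662 0.1938 0.0507 0.4351 0.2859 0.1133]
d rim 223 ((0.5658391714096069, 6.860494613647461e-05), (0.15166844427585602, 0.1647024303674698), 81.6324691772461)
{'clock': 1.8667, 'joint_pos': array([-0.2991,  0.3675, -0.0834,  1.7558,  0.0362,  1.0202, -0.3986]), 'qd': array([ 0.009 ,  0.0011, -0.0014,  0.0005, -0.0017, -0.0006, -0.0018]), 'joint_efforts': array([ -0.7284, -45.5937,  -1.1643, -23.7598,  -0.0867,  -0.0202,
         0.0038]), 'tcp_pos': array([0.5604, 0.178 , 0.2145]), 'tcp_rot': array([ 0.0003,  0.708 ,  0.7062, -0.0004]), 'force': array([-0.2088, -0.1151,  0.2797]), 'wrist_torque': array([-0.021 , -0.0301, -0.0236]), 'finger_force': 0.0, 'opening': 0.028377238073911498}
```

View pics/wrist1.png

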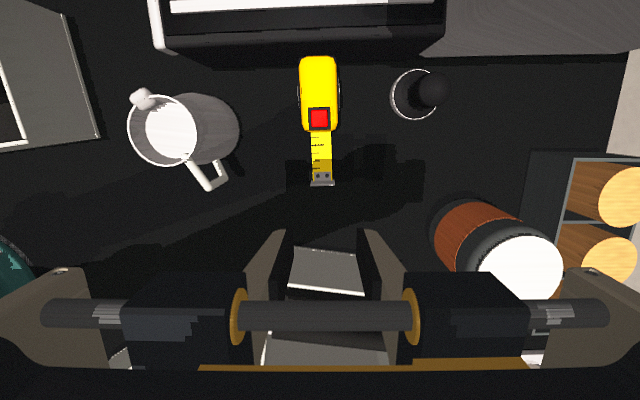

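The wrist picture shows the tape at (319,95), red button (319,118), hook (322,182), jug left at (185,130) and nothing in the way. The panel line is y≈0.3245+0.0395(x−0.55), a yaw of about 2.2°. I descend behind the tab with the fingers shut.

Request:
jog_arm --targets "-0.015 0.075 -0.1 0 0 0.073 1; -0.015 0.075 -0.2 0 0 0.073 1; -0.015 0.075 -0.3 0 0 0.073 1; -0.015 0.075 -0.38 0 0 0.073 1; -0.015 0.075 -0.44 0 0 0.073 1; -0.015 0.075 -0.485 0 0 0.073 1; -0.015 0.075 -0.49 0 0 0.073 1; -0.015 0.075 -0.49 0 0 0.073 1"

```text
clock: 2.53
tcp_pos: [0.5537, 0.2082, 0.0177]
tcp_rot: [-0.0, 0.694, 0.72, -0.001]
force: [0.1, 0.4, 0.6]
opening: 0.0003
finger_force: 0.0
```

Request:
jog_arm --targets "0.001 -0.03 0 0 0 0 1; 0.002 -0.06 0 0 0 0 1; 0.003 -0.08 0 0 0 0 1; 0.004 -0.1 0 0 0 0 1; 0.004 -0.115 0 0 0 0 1; 0.004 -0.115 0 0 0 0 1; 0.004 -0.115 0 0 0 0 1"

```text
clock: 3.12
tcp_pos: [0.5569, 0.1645, 0.0203]
tcp_rot: [0.0, 0.694, 0.72, 0.002]
force: [0.6, 5.7, -3.2]
opening: 0.0006
finger_force: 2.4
```

```bash
cat > hk.py <<'E'
from m import *
def hook(g,ylo=.11,yhi=.2):
    uv,P,I=cloud(g); 
    m=(P[:,2]>.018)&(P[:,2]<.033)&(P[:,1]<yhi)&(P[:,1]>ylo)&(abs(P[:,0]-.556)<.022); return P[m]
E
python3 - <<'E'
from hk import *
for n in('wrist','scene','side'):
    g=cam(n); q=hook(g); print(n,len(q),np.percentile(q[:,1],[5,25,50,75,95]) if len(q) else '')
    print([(round(d['p'],2),depth(g,d['location'])) for d in r.mark_of('hook',n)[:2]])
    if n=='wrist': save(g,'wrist2',(220,0,420,200),3)
print({k:v for k,v in r.read_state().items() if k in('tcp_pos','force','clock')})
E
```

```text
wrist 285 [0.1726 0.173  0.1735 0.1739 0.1743]
[]
scene 42 [0.1495 0.1507 0.1519 0.1551 0.168 ]
[(0.46, array([[0.5656, 0.1508, 0.0236]]))]
side 26 [0.1523 0.1599 0.1719 0.1744 0.1756]
[(0.63, array([[0.5387, 0.1736, 0.0602]]))]
{'clock': 3.4167, 'tcp_pos': array([0.5569, 0.1645, 0.02  ]), 'force': array([0.5317, 4.9441, 4.203 ])}
```

View pics/wrist2.png

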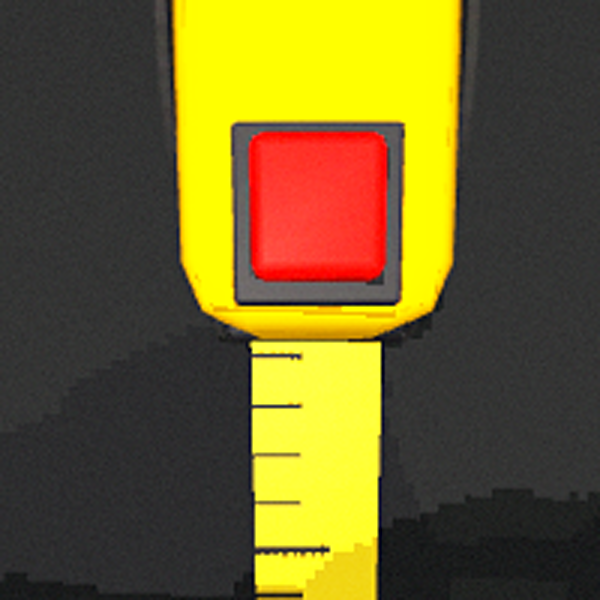

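The wrist crop shows blade ticks every 10 mm, the long one (50) at row 550, so the 90 mark at row 355 is just outside the mouth and the red line is still hidden.

```bash
python3 - <<'E'
from hk import *
f=cam('wrist')
rows=np.array([355,406,455,502,550])/3; print(onz(f,np.c_[np.full(5,220+275/3),rows],.011))
uv,P,I=cloud(f); hsv=cv2.cvtColor(I[None],cv2.COLOR_RGB2HSV)[0]
y=(hsv[:,0]>20)&(hsv[:,0]<35)&(hsv[:,1]>140)&(abs(P[:,0]-.553)<.01)
for a,b in((.006,.016),(.016,.03),(.03,.045),(.045,.06),(.06,.07)):
    q=P[y&(P[:,2]>a)&(P[:,2]<b)]; print(a,len(q),np.percentile(q,[1,50,99],axis=0).ravel() if len(q) else '')
rd=((hsv[:,0]<6)|(hsv[:,0]>174))&(hsv[:,1]>150)&(P[:,2]>.066); print(P[rd].mean(0),P[rd].min(0),P[rd].max(0))
m=(P[:,2]>.02)&(P[:,2]<.1)&(abs(P[:,1]-.325)<.012)&((P[:,0]<.525)|(P[:,0]>.58)); print(fitline(P[m]))
E
```

```text
[[0.5452 0.2408 0.011 ]
 [0.5455 0.2307 0.011 ]
 [0.5457 0.2207 0.011 ]
 [0.546  0.2108 0.011 ]
 [0.5463 0.2005 0.011 ]]
0.006 3505 [0.5432 0.1712 0.0101 0.5532 0.2103 0.0115 0.5628 0.2433 0.013 ]
0.016 71 [0.5435 0.1727 0.0164 0.5525 0.2439 0.0204 0.5627 0.2447 0.0289]
0.03 39 [0.5436 0.2439 0.0385 0.553  0.2443 0.0396 0.5625 0.2447 0.0411]
0.045 335 [0.5432 0.244  0.0507 0.5533 0.2456 0.0566 0.5627 0.2474 0.0599]
0.06 2095 [0.5432 0.247  0.0604 0.5529 0.2784 0.0635 0.5628 0.2856 0.0652]
[0.5525 0.259  0.0715] [0.5434 0.25   0.0663] [0.5617 0.2682 0.074 ]Traceback (most recent call last):
  File "<stdin>", line 9, in <module>
  File "m.py", line 6, in fitline
    b,a=np.polyfit(x[m],y[m],1);e=abs(y-a-b*x);m=e<max(.0015,1.5*np.median(e))
        ~~~~~~~~~~^^^^^^^^^^^^^
    raise TypeError("expected non-empty vector for x")
TypeError: expected non-empty vector for x
```

Request:
jog_arm --targets "0 -0.008 0 0 0 0 1; 0.0005 -0.0168 0 0 0 0 1; 0.0005 -0.0168 0 0 0 0 1; 0.0005 -0.0168 0 0 0 0 1"

```text
clock: 3.8
tcp_pos: [0.557, 0.1587, 0.0198]
tcp_rot: [0.0, 0.693, 0.721, 0.002]
force: [0.8, 6.8, 5.2]
opening: 0.0004
finger_force: 3.4
```

```bash
cat > tick.py <<'E'
from hk import *
def ticks(f,x0=.5462):
    # sample strip along tape axis just inside blade's left edge, z=.011
    d=np.array([.038,-.99928,0]); s=np.arange(-.004,.11,.0004)
    acc=[]
    for off in (0,.001,.002,.003):
        P=np.array([x0-.0009+off,.2443,.011])+s[:,None]*d; uv=proj(f,P).astype(np.float32)
        acc.append(cv2.remap(f['img'],uv[None,:,0],uv[None,:,1],cv2.INTER_LINEAR)[0].astype(float))
    c=np.mean(acc,0); return s,c
E
python3 - <<'E'
from tick import *
f=cam('wrist'); s,c=ticks(f)
from scipy.signal import find_peaks
k,_=find_peaks(-c[:,1],prominence=25); print('dark ticks mm from mouth',[(round(s[i]*1000,1),c[i].round()) for i in k])
fs=cam('scene'); q=hook(fs); print('scene',np.percentile(q[:,1],[5,25,50]))
print({k:v for k,v in r.read_state().items() if k in('tcp_pos','force','clock')})
E
```

```text
dark ticks mm from mouth [(np.float64(0.0), array([40., 31., 24.])), (np.float64(9.2), array([92., 86., 81.])), (np.float64(19.2), array([102.,  96.,  75.])), (np.float64(28.8), array([175., 160.,  74.])), (np.float64(38.8), array([166., 152.,  59.])), (np.float64(49.2), array([60., 57., 59.])), (np.float64(59.2), array([35., 30., 22.])), (np.float64(69.6), array([76., 63., 23.])), (np.float64(79.6), array([53., 46., 26.]))]
scene [0.1438 0.1453 0.1465]
{'clock': 3.9, 'tcp_pos': array([0.557 , 0.1587, 0.0198]), 'force': array([-0.3169,  7.0853,  3.9171])}
```

Request:
jog_arm --targets "0 -0.003 0 0 0 0 1; 0 -0.003 0 0 0 0 1; 0 -0.003 0 0 0 0 1"

```text
clock: 4.15
tcp_pos: [0.557, 0.158, 0.0198]
tcp_rot: [0.0, 0.693, 0.721, 0.002]
force: [-0.2, 7.9, 4.1]
opening: 0.0006
finger_force: 3.8
```

```bash
python3 - <<'E'
from tick import *
f=cam('wrist'); s,c=ticks(f)
save(f,'wrist3',(270,60,370,200),4)
from scipy.signal import find_peaks
k,_=find_peaks(-c[:,1],prominence=25); print([round(s[i]*1000,1) for i in k]); print(c[4:24].round())
E
```

```text
[np.float64(0.4), np.float64(9.6), np.float64(20.0), np.float64(29.6), np.float64(39.6), np.float64(50.0), np.float64(60.0), np.float64(70.0), np.float64(80.0)]
[[236. 179.   0.]
 [234. 178.   0.]
 [234. 178.   0.]
 [236. 178.   0.]
 [241. 180.   0.]
 [128. 103.  24.]
 [ 59.  35.  42.]
 [140.  32.  37.]
 [216.  63.  67.]
 [255. 142.  77.]
 [255. 252.  62.]
 [255. 255.  61.]
 [255. 255.  72.]
 [255. 255.  89.]
 [255. 255.  86.]
 [255. 255.  86.]
 [255. 255.  86.]
 [255. 255.  88.]
 [255. 255.  87.]
 [255. 255.  86.]]
```

View pics/wrist3.png

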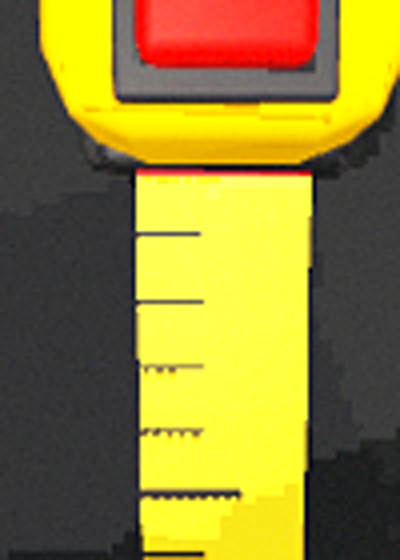

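The red line shows right at the mouth (row 172), so about 100 mm is out. Now I back off the tab and rise.

Request:
jog_arm --targets "0 0.015 0 0 0 0 1; 0 0.035 0 0 0 0 1; 0 0.04 0.05 0 0 0 1; 0 0.04 0.13 0 0 0 1; 0 0.04 0.22 0 0 0 1; 0 0.04 0.25 0 0 0 1"

```text
clock: 4.7
tcp_pos: [0.5577, 0.1717, 0.1226]
tcp_rot: [0.002, 0.694, 0.72, 0.002]
force: [-0.0, 0.3, 0.4]
opening: 0.0005
finger_force: 0.0
```

```bash
python3 - <<'E'
from tick import *
f=cam('wrist'); s,c=ticks(f); print(r.read_state()['tcp_pos'])
from scipy.signal import find_peaks
k,_=find_peaks(-c[:,1],prominence=25); print([round(s[i]*1000,1) for i in k]); print(c[4:20].round())
q=hook(f);print('wrist hook',len(q),np.percentile(q[:,1],[5,25,50,75,95]) if len(q) else '')
for n in('scene','side'):
    g=cam(n);q=hook(g);print(n,len(q),np.percentile(q[:,1],[5,25,50,75,95]))
    uv,P,I=cloud(g)
    m=(P[:,2]>.095)&(P[:,2]<.103)&(P[:,0]<.68)&(P[:,0]>.47)&(P[:,1]>-.1)&(P[:,1]<.1)&(I.min(1)>70); print(cv2.minAreaRect(P[m][:,:2].astype(np.float32)))
    # near (+x tape side) face: fit
    m=(P[:,2]>.015)&(P[:,2]<.09)&(P[:,0]<.65)&(P[:,0]>.51)&(P[:,1]>.04)&(P[:,1]<.11); 
    if m.sum()>30: print('near face',fitline(P[m]))
E
```

```text
[0.5584 0.172  0.1234]
[np.float64(-0.4), np.float64(8.8), np.float64(19.2), np.float64(29.2), np.float64(40.0), np.float64(49.2), np.float64(59.2), np.float64(69.6), np.float64(79.2), np.float64(90.0), np.float64(102.0)]
[[187. 128.   1.]
 [212. 150.   0.]
 [234. 172.   0.]
 [230. 168.   0.]
 [210. 148.   0.]
 [197. 140.   2.]
 [202. 157.   9.]
 [207. 174.  16.]
 [227. 208.  31.]
 [248. 243.  46.]
 [255. 255.  50.]
 [255. 255.  48.]
 [255. 255.  46.]
 [255. 255.  48.]
 [255. 255.  49.]
 [255. 255.  50.]]
wrist hook 214 [0.1455 0.1471 0.1477 0.1481 0.1486]
scene 26 [0.1432 0.1446 0.145  0.1464 0.1471]
((0.5704500079154968, -0.003665335476398468), (0.15067696571350098, 0.17638780176639557), 82.2110824584961)
near face (np.float64(0.06969779375663877), np.float64(-0.1379237150840169), np.int64(200))
side 29 [0.1471 0.1479 0.1484 0.1496 0.1507]
((0.5701232552528381, -0.00034870952367782593), (0.15121228992938995, 0.17270267009735107), 81.68474578857422)
near face (np.float64(0.07660609479258762), np.float64(-0.16687244613574126), np.int64(256))
```

Request:
jog_arm --targets "0 0 0.06 0 0 0.2 -0.2; 0 -0.08 0.125 0 0 0.4 -0.2; 0.01 -0.17 0.125 0 0 0.6 -0.2; 0.02 -0.26 0.125 0 0 0.8 -0.2; 0.03 -0.35 0.125 0 0 0.95 -0.2; 0.03 -0.435 0.125 0 0 0.95 -0.2"

```text
clock: 5.35
tcp_pos: [0.5666, -0.0047, 0.1662]
tcp_rot: [-0.002, 0.494, 0.87, -0.001]
force: [0.3, 0.2, 0.2]
opening: 0.0382
finger_force: 0.0
```

Request:
jog_arm --targets "0 0 0 0 0 0.22 -0.2; 0 0 0 0 0 0.44 -0.2; 0 0 0 0 0 0.66 -0.2; 0 0 0 0 0 0.9 -0.2; 0 0 0 0 0 0.9 -0.2"

```text
clock: 5.77
tcp_pos: [0.5662, -0.0026, 0.166]
tcp_rot: [-0.002, 0.277, 0.961, -0.001]
force: [0.0, -0.2, -0.5]
opening: 0.055
finger_force: 0.0
```

Request:
jog_arm --targets "0 0 0 0 0 0.22 -0.2; 0 0 0 0 0 0.44 -0.2; 0 0 0 0 0 0.66 -0.2; 0 0 0 0 0 0.81 -0.2; 0 0 0 0 0 0.81 -0.2; 0 0 0 0 0 0.81 -0.2"

```text
clock: 6.27
tcp_pos: [0.567, -0.0022, 0.1672]
tcp_rot: [-0.001, 0.072, 0.997, -0.0]
force: [-0.1, 0.7, -0.2]
opening: 0.0546
finger_force: 0.0
```

```bash
python3 - <<'E'
from tick import *
s=r.read_state(); q=s['tcp_rot']; print(s['tcp_pos'],s['clock'],s['opening'],R.from_quat([q[1],q[2],q[3],q[0]]).as_matrix()[:,1])
f=cam('wrist'); save(f,'wrist4'); fs=cam('scene'); fd=cam('side')
for n,g in(('w',f),('s',fs),('d',fd)):
    uv,P,I=cloud(g)
    m=(P[:,2]>.095)&(P[:,2]<.103)&(P[:,0]<.68)&(P[:,0]>.47)&(P[:,1]>-.1)&(P[:,1]<.1)&(I.min(1)>60); print(n,m.sum(),cv2.minAreaRect(P[m][:,:2].astype(np.float32)))
    m=(P[:,2]>.015)&(P[:,2]<.09)&(P[:,0]<.65)&(P[:,0]>.51)&(P[:,1]>.04)&(P[:,1]<.11)
    if m.sum()>30: print('near face',fitline(P[m]))
    m=(P[:,2]>.085)&(P[:,2]<.102)&(abs(P[:,0]-.57)<.06)&(abs(P[:,1])<.04)&(I.max(1)<70)
    if m.sum()>30: print('bar',fitline(P[m]),P[m].mean(0))
    h=hook(g); print('hook',len(h),np.percentile(h[:,1],[5,25,50,75,95]) if len(h) else '')
E
```

```text
[ 0.567  -0.0022  0.1672] 6.2667 0.05463367585675919 [ 0.1442  0.9895 -0.0002]
w 4557 ((0.568121612071991, -0.0032417699694633484), (0.15093760192394257, 0.1694960594177246), 81.99009704589844)
near face (np.float64(0.07023987321116207), np.float64(-0.14202814133032668), np.int64(1878))
bar (np.float64(-0.0004977108072053723), np.float64(-0.08098568617943776), np.int64(2273)) [ 0.5647 -0.0027  0.0954]
hook 211 [0.1446 0.1451 0.1455 0.1461 0.1476]
s 368 ((0.5716068744659424, -0.004124335944652557), (0.15013039112091064, 0.1747027188539505), 82.32740020751953)
near face (np.float64(0.06973752884749101), np.float64(-0.13732942252340077), np.int64(199))
bar (np.float64(-0.004823755344935337), np.float64(-0.15780309094366687), np.int64(219)) [ 0.572  -0.0056  0.0945]
hook 24 [0.1433 0.1442 0.1455 0.1463 0.1475]
d 284 ((0.5689536929130554, -0.00023896247148513794), (0.1508142650127411, 0.17232771217823029), 81.84972381591797)
near face (np.float64(0.07671822052629292), np.float64(-0.15864445211680592), np.int64(445))
bar (np.float64(0.00947696477234909), np.float64(-0.1602825263031979), np.int64(163)) [0.5683 0.0033 0.0928]
hook 30 [0.1469 0.1477 0.1489 0.1496 0.1507]
```

View pics/wrist4.png

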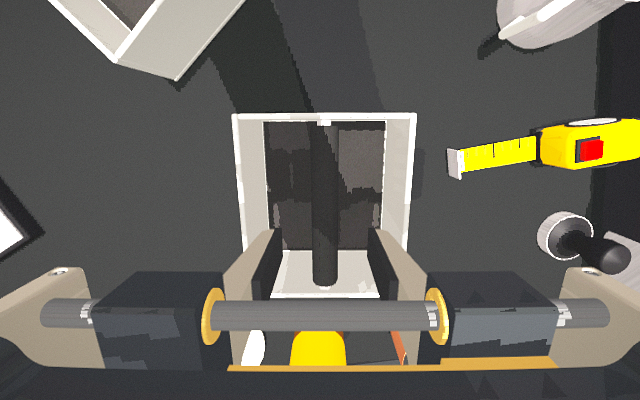

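The wrist picture shows the hand square over the box, with the bar at (325,215) between the fingers and the hook at (455,163). I descend and grip the bar.

Request:
jog_arm --targets "0 -0.003 -0.08 0 0 0 -0.2; 0 -0.003 -0.16 0 0 0 -0.2; 0 -0.003 -0.22 0 0 0 -0.2; 0 -0.003 -0.25 0 0 0 -0.2; 0 -0.003 -0.25 0 0 0 0.2; 0 -0.003 -0.25 0 0 0 0.6; 0 -0.003 -0.25 0 0 0 0.6; 0 -0.003 -0.25 0 0 0 0.6" --force 20

```text
clock: 7.08
tcp_pos: [0.5691, -0.003, 0.0703]
tcp_rot: [0.002, 0.07, 0.998, 0.0]
force: [-0.5, 0.3, -0.3]
opening: 0.031
finger_force: 0.0
```

```bash
cat > bx.py <<'E'
from tick import *
def rep():
    s=r.read_state(); q=s['tcp_rot']; a=R.from_quat([q[1],q[2],q[3],q[0]]).as_matrix()[:,1]
    print('tcp',s['tcp_pos'],'yaw',np.degrees(np.arctan2(-a[0],a[1])),'F',s['force'],'open',s['opening'],s['clock'])
def meas(f):
    uv,P,I=cloud(f)
    m=(P[:,2]>.015)&(P[:,2]<.085)&(P[:,0]<.64)&(P[:,0]>.48)&(P[:,1]>.04)&(P[:,1]<.155)
    # face = points well away from hook: fit via rim too
    a=None
    if m.sum()>30: a=fitline(P[m]); print('face',a)
    m=(P[:,2]>.09)&(P[:,2]<.106)&(P[:,0]<.66)&(P[:,0]>.48)&(P[:,1]>.05)&(P[:,1]<.16)&(I.min(1)>60)
    if m.sum()>30: print('rim',m.sum(),fitline(P[m]),np.percentile(P[m][:,1],[2,98]))
    h=P[(P[:,2]>.018)&(P[:,2]<.033)&(P[:,1]<.16)&(P[:,1]>.138)&(abs(P[:,0]-.557)<.02)]
    print('hook',len(h),np.percentile(h[:,1],[5,50,95]) if len(h) else '')
    m=(P[:,2]>.02)&(P[:,2]<.1)&(abs(P[:,1]-.325)<.012)&((P[:,0]<.525)|(P[:,0]>.58))
    if m.sum()>30: print('panel',fitline(P[m]))
E
python3 -c "
from bx import *
rep(); meas(cam('wrist'))"
```

```text
tcp [ 0.5691 -0.003   0.0703] yaw -8.028418228143893 F [-0.5025  0.2903 -0.2667] open 0.03097751028837485 7.0833
face (np.float64(0.07003879283974175), np.float64(-0.13802451456716375), np.int64(5946))
rim 3527 (np.float64(0.07023711258025149), np.float64(-0.14385383946207522), np.int64(2090)) [0.0528 0.0799]
hook 515 [0.1444 0.1456 0.1473]
```

Request:
jog_arm --targets "0 0 -0.01 0 0 0 0.4; 0 0 -0.01 0 0 0 0.6; 0 0 -0.01 0 0 0 0.6; 0 0 -0.01 0 0 0 0.6; 0 0 -0.01 0 0 0 0.6"

```text
clock: 7.55
tcp_pos: [0.5684, -0.0029, 0.065]
tcp_rot: [0.001, 0.07, 0.998, 0.0]
force: [1.6, 1.0, 2.4]
opening: 0.0243
finger_force: 20.0
```

Request:
jog_arm --targets "0 0.015 0 0 0 0.06 0.6; 0 0.04 0 0 0 0.13 0.6; 0 0.07 0 0 0 0.2 0.6; 0 0.1 0 0 0 0.27 0.6; 0 0.13 0 0 0 0.34 0.6; 0 0.15 0 0 0 0.34 0.6; 0 0.16 0 0 0 0.34 0.6; 0 0.16 0 0 0 0.34 0.6"

```text
clock: 8.22
tcp_pos: [0.568, 0.0601, 0.065]
tcp_rot: [0.0, -0.019, 1.0, -0.001]
force: [-0.5, -3.0, 4.6]
opening: 0.0243
finger_force: 20.0
```

```bash
python3 -c "
from bx import *
rep(); f=cam('wrist'); save(f,'wrist5',(320,60,640,300),2.5); meas(f); meas(cam('scene')); meas(cam('side'))"
```

```text
tcp [0.568  0.0601 0.065 ] yaw 2.206355622563027 F [-0.4534 -2.9942  4.5527] open 0.02430233481795922 8.2167
face (np.float64(0.12913732857723703), np.float64(0.04166523494674387), np.int64(6178))
rim 7527 (np.float64(0.11540834365743624), np.float64(0.4512509081215373), np.int64(7300)) [0.0519 0.1322]
hook 0 
panel (np.float64(0.32439836344160056), np.float64(0.03881394380118653), np.int64(396))
face (np.float64(0.12853937086452052), np.float64(0.041251913482182434), np.int64(292))
rim 238 (np.float64(0.1329561397025178), np.float64(-0.09313256772980544), np.int64(135)) [0.054  0.1356]
hook 0 
panel (np.float64(0.32466069934933345), np.float64(0.04047005150562864), np.int64(1511))
face (np.float64(0.13471567587900116), np.float64(0.0431009196010624), np.int64(661))
rim 281 (np.float64(0.13406075001975676), np.float64(0.03992126600719554), np.int64(154)) [0.0588 0.1385]
hook 28 [0.1466 0.1495 0.1506]
panel (np.float64(0.31858345022453755), np.float64(0.005385898712687585), np.int64(249))
```

View pics/wrist5.png

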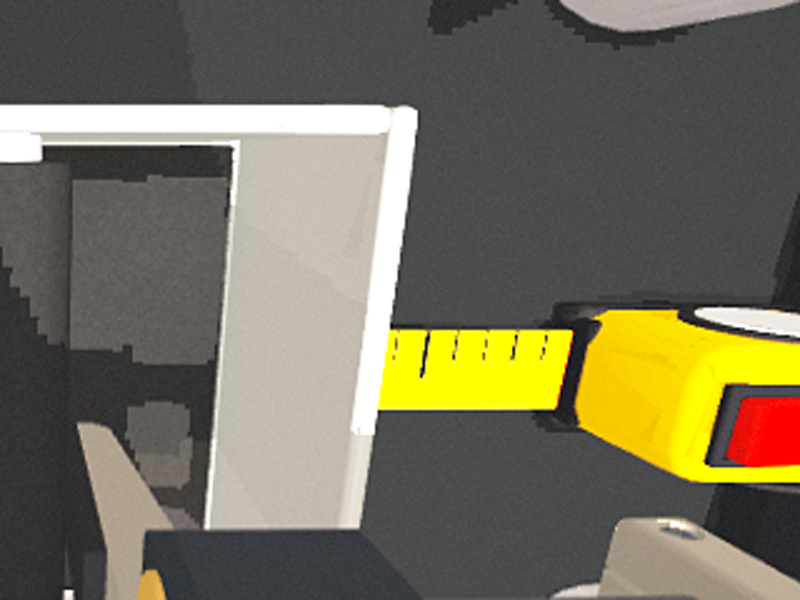

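The crop shows the near wall parallel to the mouth. The hook is hidden under the rim and the red line is at the mouth (570,340). About 10 mm is left. I'll close most of it and track the blade ticks to see any push-in.

Request:
jog_arm --targets "0 0.007 0 0 0 0 0.6; 0 0.014 0 0 0 0 0.6; 0 0.019 0 0 0 0 0.6; 0 0.019 0 0 0 0 0.6"

```text
clock: 8.7
tcp_pos: [0.5681, 0.0659, 0.065]
tcp_rot: [0.0, -0.018, 1.0, -0.002]
force: [-0.1, -7.0, 6.1]
opening: 0.0244
finger_force: 20.0
```

```bash
cat > tk.py <<'E'
from bx import *
from scipy.signal import find_peaks
def go():
    rep(); o=[]
    for _ in range(2):
        f=cam('wrist'); s,c=ticks(f); v=c[:,1]; k,_=find_peaks(-v,prominence=25)
        w=[]
        for i in k:
            if .004<s[i]<.06:
                j=slice(i-5,i+6); wt=np.clip(np.percentile(v[j],90)-v[j],0,None); w.append(round(float((s[j]*wt).sum()/wt.sum()*1000),2))
        # green drop at mouth (case->red/yellow) : position of yellow onset
        print('ticks',w)
    uv,P,I=cloud(f); m=(P[:,2]>.015)&(P[:,2]<.085)&(P[:,0]<.64)&(P[:,0]>.48)&(P[:,1]>.10)&(P[:,1]<.155)
    a,b,n=fitline(P[m]); m=(P[:,2]>.02)&(P[:,2]<.1)&(abs(P[:,1]-.325)<.012)&((P[:,0]<.525)|(P[:,0]>.58))
    p=fitline(P[m]); print('inner face',a,b,'panel',p,'gap',(p[0]-a)*.9992-.005)
E
python3 -c "
from tk import *
go()"
```

```text
tcp [0.5681 0.0659 0.065 ] yaw 2.1150357628042182 F [-0.0926 -6.9618  6.0675] open 0.024418919870581778 8.7
ticks [8.83, 18.62, 28.83, 38.71, 48.84]
ticks [8.8, 18.58, 28.82, 38.69, 48.92]
inner face 0.1350078926089407 0.04004115906525654 panel (np.float64(0.32405056870326704), np.float64(0.04374660856925145), np.int64(531)) gap 0.18389144195345086
```

Request:
jog_arm --targets "0 0 0.004 0 0 0 0.6; 0 0 0.004 0 0 0 0.6; 0 0 0.004 0 0 0 0.6"

```text
clock: 9.05
tcp_pos: [0.5663, 0.0683, 0.0651]
tcp_rot: [-0.002, -0.019, 1.0, -0.0]
force: [-0.3, -0.7, -5.9]
opening: 0.0243
finger_force: 20.0
```

```bash
python3 - <<'E'
from tk import *
go()
a=cv2.imread('pics/wrist5.png')[:,:,::-1]; a=cv2.resize(a,(320,240),interpolation=cv2.INTER_AREA)
f=cam('wrist'); b=f['img'][60:300,320:640]
def prof(im):
    hsv=cv2.cvtColor(im,cv2.COLOR_RGB2HSV); y=(hsv[...,0]>22)&(hsv[...,0]<33)&(hsv[...,1]>120)&(hsv[...,2]>200)
    rr=np.nonzero(y[:,190:215].mean(1)>.6)[0]; print('blade rows',rr.min(),rr.max())
    r0=rr.min(); p=im[r0+5:r0+8].mean(0); k,_=find_peaks(-p[:,1],prominence=20); print('ticks',[i for i in k if 150<i<245])
    p2=im[r0+14:r0+22].mean(0); print([tuple(x) for x in p2[222:240].round().astype(int)])
prof(a);prof(b)
E
```

```text
tcp [0.5663 0.0683 0.0651] yaw 2.198696646127876 F [-0.3106 -0.7296 -5.8785] open 0.024267235854681022 9.05
ticks [8.9, 18.68, 28.92, 38.77, 48.99]
ticks [8.95, 18.63, 28.9, 38.74, 48.95]
inner face 0.13745392303386783 0.04115039065971566 panel (np.float64(0.32419805145987046), np.float64(0.04113769623980848), np.int64(593)) gap 0.18159473312326183
blade rows 132 163
ticks [np.int64(158), np.int64(170), np.int64(182), np.int64(194), np.int64(205), np.int64(217), np.int64(229)]
[(np.int64(255), np.int64(255), np.int64(0)), (np.int64(255), np.int64(255), np.int64(0)), (np.int64(247), np.int64(234), np.int64(7)), (np.int64(183), np.int64(123), np.int64(25)), (np.int64(62), np.int64(29), np.int64(37)), (np.int64(29), np.int64(29), np.int64(38)), (np.int64(34), np.int64(36), np.int64(38)), (np.int64(35), np.int64(34), np.int64(37)), (np.int64(34), np.int64(33), np.int64(38)), (np.int64(52), np.int64(45), np.int64(39)), (np.int64(141), np.int64(107), np.int64(30)), (np.int64(231), np.int64(181), np.int64(10)), (np.int64(250), np.int64(205), np.int64(1)), (np.int64(247), np.int64(204), np.i
[... 416 characters left out ...]
int64(201), np.int64(0)), (np.int64(245), np.int64(198), np.int64(0)), (np.int64(245), np.int64(200), np.int64(0)), (np.int64(245), np.int64(200), np.int64(0)), (np.int64(246), np.int64(200), np.int64(0)), (np.int64(246), np.int64(199), np.int64(0)), (np.int64(246), np.int64(200), np.int64(0)), (np.int64(246), np.int64(201), np.int64(0)), (np.int64(246), np.int64(202), np.int64(0)), (np.int64(247), np.int64(204), np.int64(0)), (np.int64(248), np.int64(205), np.int64(0)), (np.int64(247), np.int64(206), np.int64(0)), (np.int64(248), np.int64(205), np.int64(0)), (np.int64(248), np.int64(205), np.int64(0)), (np.int64(248), np.int64(207), np.int64(0)), (np.int64(249), np.int64(208), np.int64(0))]
```

Request:
jog_arm --targets "0 0.0015 0 0 0 0 0.6; 0 0.0025 0 0 0 0 0.6; 0 0.0025 0 0 0 0 0.6"

```text
clock: 9.45
tcp_pos: [0.5674, 0.07, 0.0658]
tcp_rot: [-0.0, -0.019, 1.0, 0.0]
force: [0.6, -0.7, -8.7]
opening: 0.0242
finger_force: 20.0
```

```bash
python3 -c "
from tk import *
go()"
```

```text
tcp [0.5674 0.07   0.0658] yaw 2.2214661047312623 F [ 0.565  -0.6748 -8.726 ] open 0.024228670544160585 9.45
ticks [8.8, 18.78, 28.91, 38.76, 49.03]
ticks [8.81, 18.67, 28.84, 38.73, 48.96]
inner face 0.1387913395081441 0.04155822788884505 panel (np.float64(0.3241089486553275), np.float64(0.04198589642925894), np.int64(678)) gap 0.18016935505986567
```

Request:
jog_arm --targets "0 0 -0.0015 0 0 0 0.6; 0 0 -0.0015 0 0 0 0.6; 0 0.001 -0.0015 0 0 0 0.6; 0 0.001 -0.0015 0 0 0 0.6"

```text
clock: 9.88
tcp_pos: [0.5678, 0.0699, 0.0656]
tcp_rot: [0.0, -0.019, 1.0, 0.0]
force: [-0.1, 0.1, -9.2]
opening: 0.0243
finger_force: 20.0
```

```bash
python3 -c "
from tk import *
go()"
```

```text
tcp [0.5678 0.0699 0.0656] yaw 2.1831811265009806 F [-0.1036  0.1367 -9.1561] open 0.024327864228591196 9.8833
ticks [8.82, 18.73, 28.91, 38.78, 49.01]
ticks [8.82, 18.72, 28.93, 38.78, 48.99]
inner face 0.138795931396702 0.04127524869460537 panel (np.float64(0.3241893361516456), np.float64(0.04117178270758796), np.int64(671)) gap 0.18024509003113962
```

Request:
jog_arm --targets "0 0 -0.0015 0 0 0 0.6; 0 0 -0.0015 0 0 0 0.6; 0 0 -0.0015 0 0 0 0.6"

```text
clock: 10.23
tcp_pos: [0.5679, 0.0697, 0.0651]
tcp_rot: [0.0, -0.019, 1.0, -0.0]
force: [0.5, -0.8, -6.7]
opening: 0.0241
finger_force: 20.0
```

Request:
jog_arm --targets "0 0.001 0 0 0 0 0.6; 0 0.001 0 0 0 0 0.6; 0 0.001 0 0 0 0 0.6"

```text
clock: 10.48
tcp_pos: [0.568, 0.07, 0.0652]
tcp_rot: [0.0, -0.019, 1.0, -0.0]
force: [-0.8, -1.5, -5.1]
opening: 0.0246
finger_force: 20.0
```

Request:
jog_arm --targets "0 0.001 0 0 0 0 0.6; 0 0.001 0 0 0 0 0.6; 0 0.001 0 0 0 0 0.6"

```text
clock: 10.73
tcp_pos: [0.5681, 0.0705, 0.0651]
tcp_rot: [0.0, -0.019, 1.0, -0.0]
force: [-0.2, -2.2, -5.5]
opening: 0.0242
finger_force: 20.0
```

```bash
python3 -c "
from tk import *
go()"
```

```text
tcp [0.5681 0.0705 0.0651] yaw 2.179797498385029 F [-0.1636 -2.178  -5.5341] open 0.024219411669819092 10.7333
ticks [8.83, 18.72, 28.89, 38.72, 48.94]
ticks [8.83, 18.73, 28.89, 38.73, 49.0]
inner face 0.13949505481844818 0.041925454876044044 panel (np.float64(0.3243499911946548), np.float64(0.03933445382327204), np.int64(678)) gap 0.17970705242710563
```

Request:
jog_arm --targets "0 0.001 0 0 0 0 0.6; 0 0.001 0 0 0 0 0.6; 0 0.001 0 0 0 0 0.6"

```text
clock: 11.08
tcp_pos: [0.568, 0.071, 0.0651]
tcp_rot: [0.0, -0.019, 1.0, 0.0]
force: [0.8, -2.6, -4.7]
opening: 0.0243
finger_force: 20.0
```

```bash
python3 -c "
from tk import *
go()"
```

```text
tcp [0.568  0.071  0.0651] yaw 2.1847837727286183 F [ 0.7703 -2.5805 -4.7329] open 0.024332102475694502 11.0833
ticks [8.69, 18.75, 28.87, 38.79, 48.97]
ticks [8.73, 18.8, 28.91, 38.83, 49.01]
inner face 0.14000283310996794 0.04159162212790464 panel (np.float64(0.32427020643904675), np.float64(0.039506396506246), np.int64(694)) gap 0.17911995943041553
```

Request:
jog_arm --targets "0 0.001 0 0 0 0 0.6; 0 0.001 0 0 0 0 0.6; 0 0.001 0 0 0 0 0.6"

```text
clock: 11.43
tcp_pos: [0.568, 0.0711, 0.0651]
tcp_rot: [0.0, -0.019, 1.0, -0.0]
force: [0.1, -3.3, -3.5]
opening: 0.0245
finger_force: 20.0
```

```bash
python3 -c "
from tk import *
go()"
```

```text
tcp [0.568  0.0711 0.0651] yaw 2.173557780042414 F [ 0.1374 -3.3236 -3.5043] open 0.024468803270193153 11.4333
ticks [8.65, 18.67, 28.85, 38.7, 48.94]
ticks [8.67, 18.7, 28.86, 38.71, 48.96]
inner face 0.1400815770649192 0.04146965335850464 panel (np.float64(0.3242737255357755), np.float64(0.0400676175112611), np.int64(683)) gap 0.1790447947520796
```

Request:
jog_arm --targets "0 0.001 0.0005 0 0 0 0.6; 0 0.001 0.0005 0 0 0 0.6; 0 0.001 0.0005 0 0 0 0.6"

```text
clock: 11.78
tcp_pos: [0.5679, 0.0713, 0.0652]
tcp_rot: [0.0, -0.019, 1.0, -0.0]
force: [0.6, -4.3, -3.9]
opening: 0.0246
finger_force: 20.0
```

```bash
python3 -c "
from tk import *
go()
for n in ('side','scene'):
    g=cam(n); uv,P,I=cloud(g)
    m=(P[:,2]>.035)&(P[:,2]<.09)&(P[:,0]<.65)&(P[:,0]>.49)&(P[:,1]>.125)&(P[:,1]<.16); print(n,'face',m.sum(),fitline(P[m]) if m.sum()>20 else '')
    h=hook(g,.135,.16); print('hook',len(h),np.percentile(h[:,1],[5,25,50,75,95]) if len(h) else '')
"
```

```text
tcp [0.5679 0.0713 0.0652] yaw 2.1668434268582417 F [ 0.5791 -4.2718 -3.8761] open 0.024647037052714316 11.7833
ticks [8.58, 18.66, 28.76, 38.65, 48.82]
ticks [8.58, 18.65, 28.76, 38.65, 48.82]
inner face 0.14023598781521557 0.04114652606738268 panel (np.float64(0.32449866917832304), np.float64(0.034715972167441385), np.int64(691)) gap 0.17911527121801699
side face 577 (np.float64(0.1459034968682699), np.float64(0.03913653052723372), np.int64(438))
hook 51 [0.1441 0.1457 0.1476 0.149  0.1503]
scene face 297 (np.float64(0.13979913634504512), np.float64(0.03876877231819944), np.int64(265))
hook 28 [0.1383 0.1391 0.1399 0.1402 0.1413]
```

Contact is reached: the force is rising while the TCP stalls, and the ticks are unchanged within about 0.1 mm. I relax the preload and open.

Request:
jog_arm --targets "0 -0.001 -0.001 0 0 0 0.6; 0 -0.002 -0.002 0 0 0 0.6; 0 -0.002 -0.002 0 0 0 0.6"

```text
clock: 12.23
tcp_pos: [0.568, 0.0712, 0.065]
tcp_rot: [0.0, -0.019, 1.0, 0.0]
force: [-1.7, -5.3, 4.0]
opening: 0.0246
finger_force: 20.0
```

Request:
jog_arm --targets "0 0 0 0 0 0 0.3; 0 0 0 0 0 0 0; 0 0 0 0 0 0 -0.2; 0 0 0 0 0 0 -0.2; 0 0 0 0 0 0 -0.2"

```text
clock: 12.65
tcp_pos: [0.5678, 0.0718, 0.0644]
tcp_rot: [0.0, -0.019, 1.0, 0.0]
force: [0.3, 0.7, -0.2]
opening: 0.0543
finger_force: 0.0
```

```bash
python3 -c "
from tk import *
go()
"
```

```text
tcp [0.5678 0.0718 0.0644] yaw 2.2232919743741646 F [ 0.3211  0.7152 -0.1887] open 0.05425390538673803 12.65
ticks [8.58, 18.68, 28.67, 38.62, 48.88]
ticks [8.6, 18.68, 28.78, 38.72, 48.87]
inner face 0.1401478030192222 0.040801532896072745 panel (np.float64(0.3240019800564192), np.float64(0.04530289488335459), np.int64(669)) gap 0.17870709369556725
```

Request:
jog_arm --targets "0 0 0.03 0 0 0 -0.2; 0 0 0.1 0 0 0 -0.2; 0 0 0.2 0 0 0 -0.2; 0 0 0.3 0 0 0 -0.2; 0 0 0.35 0 0 0 -0.2; 0 0 0.35 0 0 0 -0.2; 0 0 0.35 0 0 0 -0.2"

```text
clock: 13.33
tcp_pos: [0.5686, 0.0712, 0.2065]
tcp_rot: [0.002, -0.019, 1.0, 0.0]
force: [0.6, -0.2, -0.1]
opening: 0.055
finger_force: 0.0
```

```bash
python3 -c "
from tk import *
go(); f=cam('wrist'); save(f,'wrist6',(330,70,530,220),4)
uv,P,I=cloud(f)
m=(P[:,2]>.095)&(P[:,2]<.105)&(P[:,0]<.68)&(P[:,0]>.46)&(P[:,1]>-.03)&(P[:,1]<.17)&(I.min(1)>60); print(cv2.minAreaRect(P[m][:,:2].astype(np.float32)))
"
```

```text
tcp [0.5686 0.0712 0.2065] yaw 2.178386554721412 F [ 0.6182 -0.1984 -0.0972] open 0.05504198233929144 13.3333
ticks [9.05, 18.58, 28.9, 48.98, 59.0]
ticks [8.73, 19.05, 38.82, 49.2, 59.04]
inner face 0.1403454261063718 0.03794417971332959 panel (np.float64(0.3243896893231705), np.float64(0.03937925995571099), np.int64(9462)) gap 0.1788970278062253
((0.5678758025169373, 0.07072583585977554), (0.16966891288757324, 0.15069448947906494), 2.180936574935913)
```

View pics/wrist6.png

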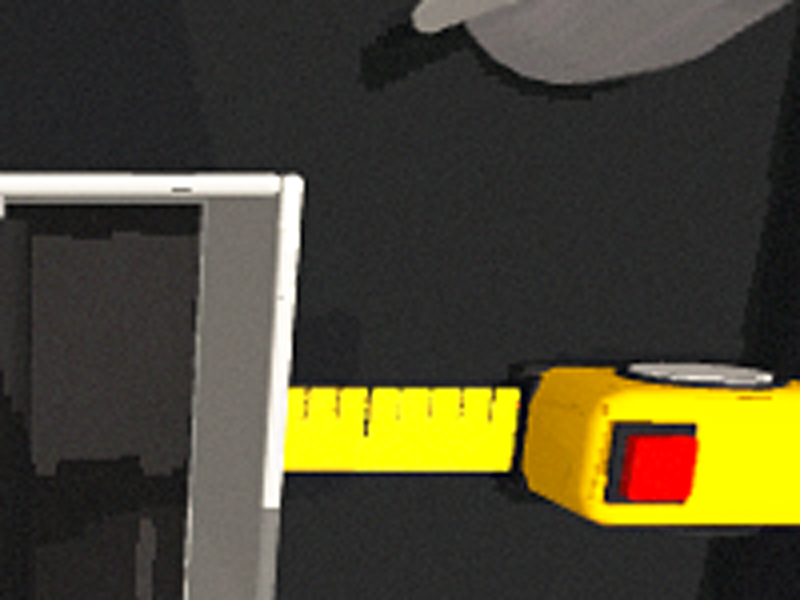

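The picture shows the near wall parallel to the mouth, the blade still out with its ticks unmoved and the red button at (660,468). Vision gap is about 179 mm and the yaw matches the panel. Before pressing I check the clearance around the button.

```bash
python3 -c "
from h import *
np.set_printoptions(precision=3,suppress=True)
d=np.load('c.npz');P=d['P']
for n in('c_w','c_s','c_d'): P=np.r_[P,np.load(n+'.npz')['P']]
for y0,y1 in((.29,.33),(.33,.37),(.37,.42)):
  for x0,x1 in((.45,.5),(.5,.55),(.55,.6),(.6,.65),(.65,.7)):
    m=(P[:,0]>x0)&(P[:,0]<x1)&(P[:,1]>y0)&(P[:,1]<y1); print(y0,x0,m.sum(),np.percentile(P[m][:,2],[50,99,99.8]) if m.sum() else '')
"
```

```text
0.29 0.45 3611 [0.054 0.112 0.112]
0.29 0.5 3237 [0.064 0.111 0.112]
0.29 0.55 3863 [0.062 0.111 0.111]
0.29 0.6 4356 [0.057 0.359 0.363]
0.29 0.65 4929 [0.081 0.353 0.36 ]
0.33 0.45 2919 [0.114 0.119 0.119]
0.33 0.5 2893 [0.113 0.119 0.12 ]
0.33 0.55 3797 [0.114 0.37  0.402]
0.33 0.6 4694 [0.114 0.405 0.406]
0.33 0.65 6737 [0.152 0.404 0.405]
0.37 0.45 1191 [0.114 0.119 0.12 ]
0.37 0.5 1175 [0.114 0.119 0.12 ]
0.37 0.55 3213 [0.323 0.402 0.404]
0.37 0.6 2812 [0.37  0.43  0.431]
0.37 0.65 3758 [0.387 0.431 0.432]
```

```bash
python3 -c "
from rig import r
print(r.read_state()['joint_pos'])"
```

```text
[ 0.14687779  0.38855062 -0.4154852   1.78768479  0.18180924  1.00541728
  1.26966029]
```

Request:
jog_arm --targets "0 0.05 0 0 0 0.2 1; -0.01 0.12 0 0 0 0.4 1; -0.02 0.2 0 0 0 0.6 1; -0.03 0.28 0 0 0 0.8 1; -0.04 0.36 0 0 0 1 1; -0.04 0.43 0 0 0 1 1; -0.04 0.467 0 0 0 1 1; -0.04 0.467 0 0 0 1 1" --force 30

```text
clock: 14.15
tcp_pos: [0.5496, 0.2622, 0.2028]
tcp_rot: [-0.001, -0.28, 0.96, 0.001]
force: [0.4, 0.4, 1.2]
opening: 0.004
finger_force: 0.0
```

Request:
jog_arm --targets "0 0 -0.04 0 0 0.2 1; 0 0 -0.09 0 0 0.4 1; 0 0 -0.14 0 0 0.6 1; 0 0 -0.19 0 0 0.8 1; 0 0 -0.24 0 0 1 1; 0 0 -0.28 0 0 1 1; 0 0 -0.28 0 0 1 1; 0 0 -0.28 0 0 1 1"

```text
clock: 14.82
tcp_pos: [0.5511, 0.2562, 0.0909]
tcp_rot: [-0.002, -0.516, 0.857, 0.0]
force: [-0.3, 0.9, -0.5]
opening: 0.0005
finger_force: 0.0
```

Request:
jog_arm --targets "0.003 0.005 -0.03 0 0 0 1; 0.003 0.005 -0.045 0 0 0 1; 0.003 0.005 -0.055 0 0 0 1; 0.003 0.005 -0.06 0 0 0 1; 0.003 0.005 -0.06 0 0 0 1; 0.003 0.005 -0.06 0 0 0 1"

```text
clock: 15.32
tcp_pos: [0.5532, 0.2598, 0.0695]
tcp_rot: [0.0, -0.516, 0.856, -0.001]
force: [-2.8, -1.7, 7.9]
opening: 0.0009
finger_force: 3.9
```

Request:
jog_arm --targets "0 0 -0.005 0 0 0 1; 0 0 -0.01 0 0 0 1; 0 0 -0.01 0 0 0 1; 0 0 -0.01 0 0 0 1; 0 0 -0.01 0 0 0 1; 0 0 -0.01 0 0 0 1; 0 0 -0.01 0 0 0 1; 0 0 -0.01 0 0 0 1"

```text
clock: 15.98
tcp_pos: [0.5532, 0.2598, 0.0664]
tcp_rot: [0.0, -0.516, 0.856, -0.001]
force: [-3.3, -3.3, 12.1]
opening: 0.0004
finger_force: 6.4
```

Request:
jog_arm --targets "0 0 0 0 0 0 1; 0 0 0 0 0 0 1; 0 0 0 0 0 0 1; 0 0 0 0 0 0 1; 0 0 0 0 0 0 1; 0 0 0 0 0 0 1; 0 0 0 0 0 0 1; 0 0 0 0 0 0 1"

```text
clock: 16.65
tcp_pos: [0.5532, 0.2597, 0.0664]
tcp_rot: [0.0, -0.516, 0.856, -0.001]
force: [-3.8, -2.5, 12.6]
opening: 0.0005
finger_force: 6.4
```

```bash
python3 -c "
from bx import *
rep()
for n in('scene','wrist'):
    f=cam(n);uv,P,I=cloud(f);hsv=cv2.cvtColor(I[None],cv2.COLOR_RGB2HSV)[0]
    m=(hsv[:,0]>20)&(hsv[:,0]<35)&(hsv[:,1]>140)&(P[:,2]<.02)&(P[:,2]>.004)&(abs(P[:,0]-.555)<.03)&(P[:,1]>.12)&(P[:,1]<.25)
    print(n,m.sum(),P[m].min(0) if m.sum() else '')
"
```

```text
tcp [0.5532 0.2597 0.0664] yaw 62.17932960794866 F [-3.8346 -2.5394 12.5922] open 0.0004779483736368454 16.65
scene 0 
wrist 12 [0.5341 0.2439 0.0136]
```

The blade is home. I hold a moment longer, then retreat straight up and check.

Request:
jog_arm --targets "0 0 0 0 0 0 1; 0 0 0 0 0 0 1; 0 0 0 0 0 0 1; 0 0 0 0 0 0 1"

```text
clock: 17.08
tcp_pos: [0.5532, 0.2598, 0.0664]
tcp_rot: [0.0, -0.516, 0.856, -0.001]
force: [-4.2, -2.3, 12.9]
opening: 0.0005
finger_force: 6.4
```

Request:
jog_arm --targets "0 0 0.05 0 0 0 1; 0 0 0.13 0 0 0 1; 0 0 0.22 0 0 0 1; 0 0 0.31 0 0 0 1; 0 -0.05 0.36 0 0 0 1; 0 -0.12 0.36 0 0 0 1; 0 -0.12 0.36 0 0 0 1; 0 -0.12 0.36 0 0 0 1"

```text
clock: 17.75
tcp_pos: [0.5536, 0.2099, 0.2088]
tcp_rot: [0.0, -0.515, 0.857, -0.001]
force: [-0.3, -0.3, -1.0]
opening: 0.0006
finger_force: 0.0
```

```bash
python3 -c "
from bx import *
rep(); d=np.load('c.npz');P0=d['P']
for n in('scene','side','wrist'):
    f=cam(n);uv,P,I=cloud(f);hsv=cv2.cvtColor(I[None],cv2.COLOR_RGB2HSV)[0]
    m=(hsv[:,0]>20)&(hsv[:,0]<35)&(hsv[:,1]>140)&(P[:,2]<.02)&(P[:,2]>.004)&(abs(P[:,0]-.555)<.03)&(P[:,1]>.12)&(P[:,1]<.25)
    print(n,m.sum(),P[m].min(0) if m.sum() else '')
    h=P[(P[:,2]>.018)&(P[:,2]<.033)&(P[:,1]>.15)&(P[:,1]<.243)&(abs(P[:,0]-.556)<.018)]; print('hook',np.percentile(h[:,1],[5,50,95]) if len(h)>3 else '')
    m=(P[:,2]>.095)&(P[:,2]<.105)&(P[:,0]<.68)&(P[:,0]>.46)&(P[:,1]>-.03)&(P[:,1]<.17)&(I.min(1)>60)
    if m.sum()>50: print('box',cv2.minAreaRect(P[m][:,:2].astype(np.float32)))
    q=P[(P[:,2]>.05)&(P[:,2]<.12)&(abs(P[:,0]-.43)<.08)&(abs(P[:,1]-.22)<.09)]
    if len(q)>10: print('jug',np.percentile(q,[1,99],axis=0).ravel())
"
```

```text
tcp [0.5536 0.2099 0.2088] yaw 61.99877440235121 F [-0.33   -0.2701 -1.0056] open 0.00060302014361304 17.75
scene 0 
hook 
box ((0.5697328448295593, 0.06970594823360443), (0.17771868407726288, 0.15180830657482147), 3.1185081005096436)
jug [0.3756 0.1328 0.0509 0.5082 0.2767 0.1087]
side 2 [0.5348 0.2468 0.0186]
hook 
box ((0.566903829574585, 0.07301366329193115), (0.1695328950881958, 0.15328553318977356), 1.362829566001892)
jug [0.3663 0.1324 0.051  0.5069 0.2858 0.1129]
wrist 5 [0.5349 0.2442 0.0118]
hook 
box ((0.5679703950881958, 0.07089975476264954), (0.16970357298851013, 0.150180384516716), 2.3508477210998535)
jug [0.3731 0.1355 0.0516 0.4995 0.2799 0.1134]
```

The blade is home, the box hasn't moved (centre 0.568, 0.071, yaw 2.3°), and the jug is where it was.

```bash
python3 -c "
from rig import r
print(r.sign_off())"
```

```text
the job is handed in; nothing more can be done
None
```

The job is handed in: the knock box stands square to the panel at about 179 mm by camera measurement (about 1 mm under 180), it was set against the hook with no measurable push-in, the blade ran fully home, and I saw no sign of anything else moving, though only the jug was measured again.

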